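# Take the charged pack off the charger

## Robot

A 6-joint arm with a two-finger parallel gripper is mounted at the origin on a cart in front of the work surface, level with it; the furniture and walls round the work are solid. World frame = base frame: x ahead of the robot, y to its left, z up, the work surface at z = 0. Lengths are in m, angles in rad, forces in N, time in s.
With the tool pointing down it reaches from about 0.3 to 0.75 m from the base axis. Payload 8.5 kg.
Tool frame: the origin (TCP) lies between the finger pads; the fingertips stand 22 mm ahead of it and the grasp point (between the pads) lies 3 mm ahead of it; z points along the fingers, y is the line along which they close (so a half turn about z gives the same grasp; the last joint's range is limited). The gripper opens to 85 mm and grips with 20 to 120 N. Pads are 22 mm wide; open, the fingers measure 114 mm over their backs; the gripper's body (76 mm by 85 mm) begins 54 mm behind the grasp point. The pads swing forward as they close: fully open they stand 13 mm farther back than shut.
Start: joints at [0.932, 0.381, 1.297, -0, 1.464, -0.215], TCP at [0.226, 0.501, 0.253] pointing down, gripper open.
Joint ranges: [-3.11, 3.11], [-0.89, 2.33], [0.22, 2.48], [-1.42, 4.56], [0.17, 2.85], [-2.88, 2.88]. Speed limits (rad/s): [2.39, 2.39, 3.14, 3.14, 3.14, 3.14].

## Interface

Orientations are given as a unit quaternion [w, x, y, z].
In Python, from cell import * gives the robot as it stands.
- The arm moves only by the tool servo_tool, never from a script. Its argument "commands" is a list that holds one entry, the list of rows, each a list of 4 numbers: the shift along the tool's x, y, z in units of 0.04 m (1.0 is 0.04 m), then the turn about the tool's z in units of 5 degrees (1.0 is 5 degrees). A call has 1 to 5 rows; each row shifts and turns the commanded pose from where the row before left it, along the tool's axes as they then stand; what a row does not reach is not made up. A row lasts 1/10 s, in which the tool goes at most 50 mm and 8.59 degrees, less where a joint would pass 70% of its speed; a pose out of reach is approached as far as the arm can. A call with a number of a shift or a turn outside -1 to 1 is refused whole. A call with a gripper value outside its range is refused whole. "grip" is the gripper command: -1 is shut, 1 is fully open, values between are in proportion, set as the call begins (left out, the last holds). The fingers move at their own pace and stop on an object; "squeeze" is the grip in N (left out, the last holds). Time passes only in rows, so rows that do not move let the fingers close. It gives the time, the measured TCP pose, the force, the opening and the grip force at its end, in the units of the state.
- observe(): the state, without advancing time (a new reading comes with each control period).
- grab_frame(name): name is "scene" or "top" or "wrist"; returns (picture, depth): 384x512x3 uint8, red, green, blue; 384x512 float32, m along the optical axis (not along the pixel's ray), 0 where there is no reading.
- get_calibration(name): a dict with "camera_matrix" (3x3 intrinsics, pixels), "distortion" ([k1, k2, p1, p2, k3] as OpenCV has them; the pictures are not rectified), "pose" (4x4, takes a point from camera to world coordinates); the wrist camera has in their place "T_tool_cam" (4x4, takes a point from camera to tool coordinates, whose origin is the TCP and whose axes are the flange's). Camera axes: x right, y up, looking along -z (the intrinsics and any distortion apply to the point x, -y, -z); pixel columns grow to the right and rows downward; lengths in m; the calibration is good to about 2 mm. A picture is of the moment at which its call begins: read the wrist's pose just before it. get_calibration takes no time and is no camera call.
- sign_off(): hands the job in; it is judged then, once.
The state is a dict: "t": time; "qpos": joint angles; "dq": joint speeds; "effort": joint torques, N m; "eef_pos": TCP position; "ee_rot": TCP orientation; "contact_force": force on the tool from outside, world axes, zero at the start; "wrist_torque": the same for the moment, N m; "opening": finger opening in m; "gripper_force": force on a finger pad.
Only numpy, scipy, OpenCV 4.12 (cv2) and the standard library are available. Lean on these libraries where they do the work, as an engineer would, in place of code of your own. Each camera call takes 0.05 s, during which the arm holds its last target. There are 200 camera calls.

## Task

First switch the battery charger off by pushing its red toggle fully over, towards the charger's back. Then press in the blue snap tab of the battery pack, lift the pack out of its bay and gently stand it upright on the floor of the white tray. Do not disturb the two rolls of tape and the screwdriver lying nearby.

Things in the scene. Friction and masses are not known exactly. Their poses are not given: they have to be found in the camera images.
- charger: Grey battery charger fixed on the bench, base 90 x 144 x 8 mm. Origin: centre of its underside; x points from the tab side (front) to the back, z up, along y lie the bay (centre at -31 mm) and the switch (+39 mm). The bay floor is 8 mm up, its walls (6 mm thick) reach 50 mm up and leave 2 mm round the pack.
- blue_pack: Black battery pack, blue top, blue snap tab: 46 (x) x 56 (y) x 100 (z) mm, 0.2 to 0.45 kg. Origin: centre of its underside; tab on its -x face, axes parallel to the charger's while docked. Across thumb pad and back face it is 56 mm, with the tab pressed 46.5 mm. Squeezing pad against back face frees the catch and holds the pack; a pull without that only jams.
- blue_pack_tab (a joint): How far the blue tab is pressed in, m: 0 at rest, 0.0095 fully in; spring 2.4 N at the start, 8 N fully in. Its catch (18 to 31 mm above the pack's underside) sits under a bar across the top of the bay's front wall (40 to 50 mm above the bench); above 0.008 it is free. Keep it pressed until the pack is 25 mm up.
- blue_pack_pad (a point): Centre of the outer face of the blue thumb pad (36 mm wide, 36 mm high, 10 mm proud of the -x face at rest; moves with the tab), 74 mm above the pack's underside.
- charger_switch (a joint): Red toggle, rad: 0 = on (leaning to the charger's -x), 1.0 = off (leaning to its +x). It moves in the charger's x-z plane with light friction and stays where it is left; off counts from 0.85.
- charger_switch_tip (a point): Centre of the red ball (26 mm across) at the end of the toggle lever; the pivot lies 39 mm along +y from the charger's origin, 30 mm above the bench, 50 mm from this point. The black block under it is 70 x 50 mm, 33 mm above the bench.
- tray: White open tray fixed on the bench, 100 (x) x 104 (y) x 32 mm, walls and floor 4 mm thick. Origin: centre of its underside.
- tape: Roll of black electrical tape lying flat, 55 mm across, 19 mm high, bystander; origin under its centre.
- driver: Screwdriver with yellow handle, 147 mm long, 15 mm thick, lying along its y axis, bystander; origin under its centre.
- stereo_microscope: Black stereo microscope, about 0.45 m tall, fixed on the bench to the robot's right of the work: an obstacle, pass above it or keep to its robot side. Origin: centre of its base, 263 x 233 mm.
- film: Flat roll of tan film tape, 64 x 78 x 12 mm, lying on the bench, bystander; origin under its centre.

How it is judged:
On the way, in this order (a step that is already met when the one before it is completed fails the run):
1. The toggle is pushed fully over to off while the blue pack is still down in its bay (value of joint charger_switch above 0.85 rad and z of blue_pack in the frame of charger below 0.014 m), for 0.2 s.
2. The blue pack is lifted clear of the charger (z of blue_pack in the frame of charger above 0.055 m), for 0.1 s.
At the end, for the whole second after the job is handed in: The toggle is off (at least 0.85 rad); the pack stands upright (within 0.1 rad) and at rest on the tray's floor, inside its walls (value of joint charger_switch above 0.85 rad and x of blue_pack in the frame of tray between -0.035 and 0.035 m and y of blue_pack in the frame of tray between -0.035 and 0.035 m and z of blue_pack in the frame of tray below 0.008 m and angle between blue_pack's own z axis and vertical below 0.1 rad and linear speed of blue_pack below 0.02 m/s); the robot touches nothing.
It fails at once if The blue pack is dropped or thrown: moving faster than 0.7 m/s with no finger on it (linear speed of blue_pack above 0.7 m/s and contact force between the fingers and blue_pack below 0.3 N).
It fails at once if The film tape, black tape or screwdriver is moved more than 30 mm (distance of any of film, tape, driver from where it was at the start of the episode above 0.03 m).
It also fails if it takes over 54 s, if anything falls off the work surface, if the arm or the gripper's body presses on something with over 40 N, if the wrist force passes 120 N, or if a joint passes its speed limit or range.

## Working session

There is one attempt and no reset: what is moved stays moved. The work goes in short steps, Python scripts to look and compute and a tool call to move; the robot and the scene stay as the last step left them, time stands still between calls to the robot, and variables do not carry over. Pictures are saved under pics/ and viewed, at most 10 in all, crops included, and the job is handed in when it is done.

Besides the shell and the picture viewer there is one more tool, called after "Request:" as name([rows], argument=value, ...), one row to a line, values as JSON. servo_tool: Moves the arm, as the interface text tells. Its arguments: {"type":"object","properties":{"commands":{"type":"array","items":{"type":"array","items":{"type":"array","items":{"type":"number"}}}},"grip":{"type":"number"},"squeeze":{"type":"number"}},"required":["commands"]}

```bash
mkdir -p pics; ls; cat > h.py <<'E'
from cell import *
import numpy as np, cv2
def look(n):
    s=observe(); im,d=grab_frame(n); c=get_calibration(n)
    K=np.array(c["camera_matrix"]);D=np.array(c["distortion"],float)
    if "pose" in c: T=np.array(c["pose"])
    else:
        w,x,y,z=s["ee_rot"]
        from scipy.spatial.transform import Rotation as R
        W=np.eye(4);W[:3,:3]=R.from_quat([x,y,z,w]).as_matrix();W[:3,3]=s["eef_pos"]
        T=W@np.array(c["T_tool_cam"])
    return im,d,K,D,T
def cloud(d,K,D,T):
    h,w=d.shape;u,v=np.meshgrid(np.arange(w),np.arange(h))
    p=cv2.undistortPoints(np.stack([u,v],-1).reshape(-1,1,2).astype(np.float64),K,D).reshape(h,w,2)
    P=np.stack([p[...,0]*d,-p[...,1]*d,-d],-1)
    return P@T[:3,:3].T+T[:3,3]
E
python3 - <<'E'
from h import *
print(observe())
for n in ["scene","top"]:
    im,d,K,D,T=look(n); np.savez(n+".npz",im=im,d=d,K=K,D=D,T=T)
    cv2.imwrite(f"pics/{n}1.png",im[...,::-1]); print(n,T.round(3).tolist(),K[0,0],D)
E
```

```text
pics
{'t': 0.0, 'qpos': array([ 9.31687939e-01,  3.81169444e-01,  1.29825981e+00, -1.58475105e-05,
        1.46362011e+00, -2.15285407e-01]), 'dq': array([-1.26845985e-03,  2.32026286e-03, -4.10351894e-04,  2.43776322e-04,
       -4.00403091e-04,  2.18019558e-05]), 'effort': array([ 8.62202546e-05, -4.48457694e+01, -2.31281161e+01, -1.87304554e-04,
        4.72777057e-03,  6.12216155e-06]), 'eef_pos': array([0.22601974, 0.50111658, 0.25272635]), 'ee_rot': array([-2.94601617e-04,  2.10328125e-01,  9.77630579e-01, -6.66158572e-04]), 'contact_force': array([0.13602489, 0.89547672, 0.44419037]), 'wrist_torque': array([ 0.06620133,  0.00019277, -0.04418971]), 'gripper_force': 0.0, 'opening': 0.08537884484884471}
scene [[0.599, 0.556, -0.576, -0.22], [-0.801, 0.42, -0.427, -0.341], [0.004, 0.717, 0.697, 0.856], [0.0, 0.0, 0.0, 1.0]] 437.1626915998728 [-0.01649464  0.          0.          0.          0.        ]
top [[-0.09, 0.966, -0.244, 0.175], [-0.996, -0.087, 0.023, 0.123], [0.001, 0.245, 0.97, 1.106], [0.0, 0.0, 0.0, 1.0]] 459.25648126421333 [0.04620662 0.         0.         0.         0.        ]
```

View pics/scene1.png

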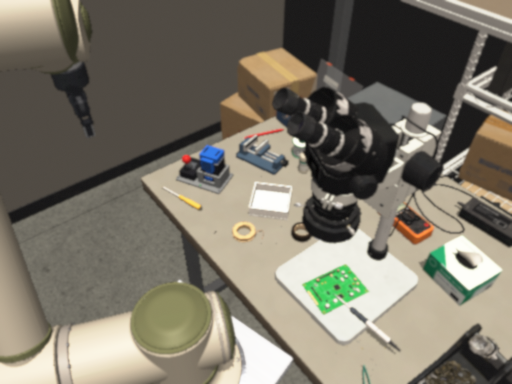

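View pics/top1.png

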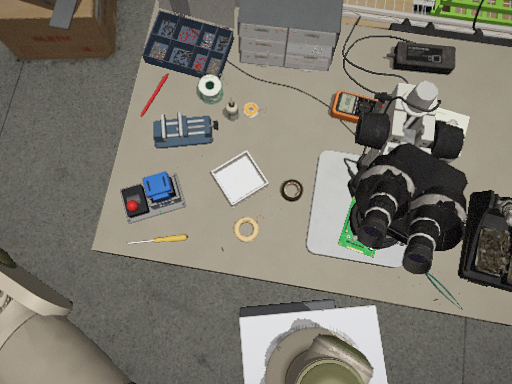

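The scene view shows the charger at about (205,170), and the top view shows the toggle ball at (132,206), the pack at (158,186), the tray at (240,178), the film at (246,229), the tape at (291,190) and the driver at (157,240). Next I measure them.

```bash
python3 - <<'E'
from h import *
for n in ["top","scene"]:
    z=np.load(n+".npz");im=z["im"];P=cloud(z["d"],z["K"],z["D"],z["T"])
    hsv=cv2.cvtColor(im,cv2.COLOR_RGB2HSV);H,S,V=cv2.split(hsv);X,Y,Z=P[...,0],P[...,1],P[...,2]
    box=(Y>0.1)&(Y<0.65)&(X>0.2)&(X<0.8)&(z["d"]>0)
    def rep(nm,m):
        m=m&box
        k,l,st,c=cv2.connectedComponentsWithStats(m.astype(np.uint8))
        if k<2: print(n,nm,"none");return
        i=1+np.argmax(st[1:,4]);q=P[l==i]
        r=cv2.minAreaRect((q[:,:2]*1000).astype(np.float32))
        print(n,nm,len(q),c[i].round(),"med",np.median(q,0).round(3),"min",q.min(0).round(3),"max",q.max(0).round(3),"rect",np.round(r[0],1),np.round(r[1],1),round(r[2],1))
    blue=(H>100)&(H<125)&(S>150)&(V>60)
    rep("blue",blue);rep("bluetop",blue&(Z>0.1))
    rep("red",((H<6)|(H>174))&(S>150)&(V>80)&(Y>0.35)&(Z>0.04))
    rep("tray",(S<40)&(V>200)&(X<0.6)&(Y>.1))
    rep("trayrim",(S<60)&(Z>0.024)&(Z<.04)&(X<0.6)&(Y<.32))
    rep("yellow",(H>15)&(H<32)&(S>150)&(Y>.25))
    rep("base",(Z>0.004)&(Z<0.013)&(Y>0.33)&(X>.33)&(X<.55))
    rep("charger",(Z>0.005)&(Y>0.33)&(X<.5)&(X>.3))
    rep("film",(Z>0.006)&(Z<.02)&(Y<0.3)&(Y>.12)&(X<.37)&(S>50))
E
```

```text
top blue 545 [157. 186.] med [0.45  0.315 0.106] min [0.421 0.287 0.047] max [0.483 0.346 0.113] rect [451.7 315.3] [56.2 53.5] 12.6
top bluetop 472 [157. 185.] med [0.453 0.316 0.107] min [0.421 0.287 0.1  ] max [0.483 0.346 0.113] rect [451.7 315.3] [56.2 53.4] 12.5
top red 100 [132. 205.] med [0.417 0.378 0.082] min [0.407 0.368 0.074] max [0.431 0.392 0.089] rect [419.3 379.5] [24.2 23.5] 9.8
top tray 1143 [236. 180.] med [0.478 0.138 0.004] min [ 0.412  0.1   -0.005] max [0.537 0.196 0.035] rect [474.3 131.9] [95.7 97.3] 26.7
top trayrim 223 [231. 178.] med [0.48  0.153 0.03 ] min [0.409 0.1   0.024] max [0.544 0.196 0.035] rect [476.  129.4] [100.7 103.7] 26.7
top yellow 9 [168. 236.] med [0.35  0.312 0.012] min [0.349 0.302 0.009] max [0.352 0.322 0.016] rect [350.7 311.9] [ 2.3 20. ] 1.8
top base 233 [143. 212.] med [0.41  0.366 0.007] min [0.393 0.331 0.004] max [0.49  0.416 0.013] rect [432.  383.1] [92.4 79.6] 30.5
top charger 1089 [139. 201.] med [0.432 0.373 0.032] min [0.394 0.33  0.005] max [0.49  0.424 0.112] rect [443.6 373.4] [91.1 91.6] 9.4
top film 132 [240. 232.]
[... 634 characters left out ...]
 [142.4 113.5] 27.1
scene trayrim 228 [265. 194.] med [0.492 0.147 0.03 ] min [0.407 0.1   0.024] max [0.543 0.199 0.036] rect [475.8 130.4] [105.9 102.9] 27.2
scene yellow 53 [190. 203.] med [0.34  0.3   0.012] min [0.336 0.269 0.007] max [0.344 0.34  0.017] rect [340.3 304.5] [ 8.  70.6] 1.3
scene base 130 [190. 181.] med [0.406 0.363 0.008] min [0.391 0.33  0.004] max [0.429 0.41  0.013] rect [410.7 370. ] [28.6 79.2] 15.9
scene charger 620 [192. 169.] med [0.419 0.371 0.033] min [0.391 0.33  0.005] max [0.473 0.415 0.113] rect [433.1 371.5] [81.7 83.8] 2.1
scene film 114 [238. 228.] med [0.347 0.141 0.012] min [0.321 0.12  0.006] max [0.37  0.155 0.017] rect [345.3 137.7] [48.9 34.5] 0.9
```

Request:
servo_tool([
  [[-1, -0.3, 0, 0], [-1, -0.3, 0, 0], [-1, -0.3, 0, 0], [-1, -0.3, 0, 0], [-1, -0.3, 0, 0]],
])

```text
t: 0.6
eef_pos: [0.3847, 0.3631, 0.2531]
ee_rot: [-0.0, 0.21, 0.978, -0.0]
contact_force: [-0.7, -0.0, -0.1]
opening: 0.0856
gripper_force: 0.0
```

Request:
servo_tool([
  [[0, 0, 0, 1], [0, 0, 0, 1], [0, 0, 0, 1], [0, 0, 0, 1], [0, 0, 0, 1]],
])

```text
t: 1.1
eef_pos: [0.3837, 0.3643, 0.253]
ee_rot: [-0.0, 0.419, 0.908, -0.0]
contact_force: [-0.0, -0.3, -0.1]
opening: 0.0854
gripper_force: 0.0
```

Request:
servo_tool([
  [[0, 0, 0, 1], [0, 0, 0, 1], [0, 0, 0, 1], [0, 0, 0, 1], [0, 0, 0, 1]],
])

```text
t: 1.6
eef_pos: [0.3837, 0.3643, 0.253]
ee_rot: [-0.0, 0.605, 0.796, -0.0]
contact_force: [0.4, 0.5, -0.0]
opening: 0.0853
gripper_force: 0.0
```

Request:
servo_tool([
  [[0, 0, 0, 0.6], [0, 0, 0, 0], [0, 0, 0, 0]],
])

```text
t: 1.9
eef_pos: [0.3837, 0.3643, 0.2531]
ee_rot: [-0.0, 0.624, 0.782, -0.0]
contact_force: [0.5, -0.2, 0.4]
opening: 0.0854
gripper_force: 0.0
```

```bash
python3 - <<'E'
from h import *
s=observe();print(s["t"],s["eef_pos"],s["ee_rot"],s["qpos"])
im,d,K,D,T=look("wrist"); np.savez("wrist.npz",im=im,d=d,K=K,D=D,T=T)
cv2.imwrite("pics/w1.png",im[...,::-1]);print(T.round(3).tolist())
for n in ["top","wrist"]:
    z=np.load(n+".npz");im=z["im"];P=cloud(z["d"],z["K"],z["D"],z["T"])
    hsv=cv2.cvtColor(im,cv2.COLOR_RGB2HSV);H,S,V=cv2.split(hsv);X,Y,Z=P[...,0],P[...,1],P[...,2]
    box=(Y>0.02)&(Y<0.6)&(X>0.25)&(X<0.8)&(z["d"]>0)
    def rep(nm,m):
        m=m&box
        k,l,st,c=cv2.connectedComponentsWithStats(m.astype(np.uint8))
        if k<2: print(n,nm,"none");return
        i=1+np.argmax(st[1:,4]);q=P[l==i]
        r=cv2.minAreaRect((q[:,:2]*1000).astype(np.float32))
        print(n,nm,len(q),c[i].round(),"med",np.median(q,0).round(3),"rect",np.round(r[0],1),np.round(r[1],1),round(r[2],1))
    blue=(H>100)&(H<125)&(S>150)&(V>60)
    rep("bluetop",blue&(Z>0.1)&(Z<.116));rep("pad",blue&(Z<0.095))
    rep("red",((H<6)|(H>174))&(S>150)&(V>80)&(Y>0.3)&(Z>0.04))
    rep("trayrim",(S<60)&(Z>0.024)&(Z<.04)&(X<0.6)&(Y<.32))
    rep("base",(Z>0.004)&(Z<0.12)&(Y>0.25)&(X>.37)&(X<.52))
E
```

```text
1.9 [0.38373422 0.36434588 0.25311613] [-7.87830368e-05  6.23854317e-01  7.81540614e-01 -2.30754944e-04] [ 5.35573009e-01  3.44362350e-01  1.35477447e+00 -1.60027375e-05
  1.44294324e+00  3.12108264e-01]
[[0.975, -0.214, -0.058, 0.371], [0.222, 0.942, 0.253, 0.429], [0.0, -0.259, 0.966, 0.373], [0.0, 0.0, 0.0, 1.0]]
top bluetop 472 [157. 185.] med [0.453 0.316 0.107] rect [451.7 315.3] [56.2 53.4] 12.5
top pad 13 [169. 196.] med [0.433 0.295 0.08 ] rect [433.5 295.4] [11.3  3. ] 3.9
top red 100 [132. 205.] med [0.417 0.378 0.082] rect [419.3 379.5] [24.2 23.5] 9.8
top trayrim 325 [240. 177.] med [0.479 0.127 0.03 ] rect [476.4 128.8] [100.9 104.8] 27.0
top base 2160 [152. 197.] med [0.437 0.333 0.037] rect [449.4 348.5] [ 89.6 145. ] 12.0
wrist bluetop 2454 [319. 252.] med [0.455 0.321 0.107] rect [453.3 318.4] [51.6 54.8] 12.5
wrist pad 128 [289. 230.] med [0.426 0.329 0.084] rect [427.7 323.1] [10.3 18.9] 8.5
wrist red 530 [296. 176.] med [0.419 0.383 0.083] rect [419.5 381.9] [24.1 24. ] 16.2
wrist trayrim 484 [282. 324.] med [0.46  0.179 0.03 ] rect [459.7 177.5] [103.9  33.1] 8.3
wrist base 9934 [308. 206.] med [0.443 0.347 0.047] rect [451.2 348.2] [ 89.6 143.8] 12.3
```

View pics/w1.png

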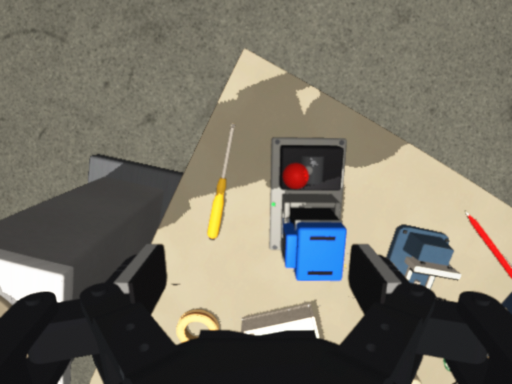

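Request:
servo_tool([
  [[0.24, -0.08, 0, 0.1], [0, 0, 1, 0], [0, 0, 1, 0], [0, 0, 1, 0], [0, 0, 0.5, 0]],
], grip=-1)

```text
t: 2.45
eef_pos: [0.3771, 0.3729, 0.1103]
ee_rot: [-0.001, 0.628, 0.778, -0.002]
contact_force: [-0.2, -0.3, 0.0]
opening: 0.0119
gripper_force: 0.0
```

Request:
servo_tool([
  [[0, 0, 0.5, 0], [0, 0, 0.17, 0], [0, 0, 0, 0], [0, 0, 0, 0]],
])

```text
t: 2.85
eef_pos: [0.3788, 0.3735, 0.0874]
ee_rot: [0.0, 0.628, 0.778, 0.001]
contact_force: [0.6, -0.2, -0.2]
opening: -0.0001
gripper_force: 0.0
```

Request:
servo_tool([
  [[0, 0.3, 0, 0], [0, 0.3, 0, 0], [0, 0.3, 0, 0], [0, 0.2, 0, 0], [0, 0.2, 0, 0]],
])

```text
t: 3.35
eef_pos: [0.4304, 0.3842, 0.0868]
ee_rot: [0.0, 0.628, 0.778, 0.0]
contact_force: [-2.9, -0.3, 0.7]
opening: 0.0001
gripper_force: 0.7
```

Request:
servo_tool([
  [[0, 0.1, 0, 0], [0, 0.1, 0, 0], [0, 0, 0, 0], [0, 0, 0, 0]],
])

```text
t: 3.75
eef_pos: [0.4373, 0.3858, 0.0866]
ee_rot: [0.0, 0.628, 0.778, 0.0]
contact_force: [0.2, -0.3, 1.0]
opening: 0.0003
gripper_force: 0.0
```

```bash
cat > red.py <<'E'
from h import *
piv=np.array([.4423,.3866,.03]);u=np.array([.977,.211,0])
for n in ["top","scene"]:
    im,d,K,D,T=look(n);P=cloud(d,K,D,T)
    H,S,V=cv2.split(cv2.cvtColor(im,cv2.COLOR_RGB2HSV));m=((H<6)|(H>174))&(S>150)&(V>80)&(abs(P[...,1]-.385)<.05)&(abs(P[...,0]-.44)<.06)
    q=P[m]
    if len(q): 
        # surface -> centre: move 10 mm along ray
        r=q.mean(0)-T[:3,3];c=q.mean(0)+r/np.linalg.norm(r)*.009
        w=c-piv;print(n,len(q),c.round(3),"lean",round(float(np.arctan2(w@u,w[2])),2))
E
python3 red.py
```

```text
scene 25 [0.465 0.387 0.077] lean 0.45
```

Request:
servo_tool([
  [[0, 0.08, 0, 0], [0, 0.06, 0, 0], [0, 0, 0, 0], [0, 0, 0, 0]],
])

```text
t: 4.25
eef_pos: [0.4399, 0.3864, 0.0863]
ee_rot: [-0.002, 0.628, 0.779, -0.003]
contact_force: [-13.0, -2.1, 6.4]
opening: 0.0003
gripper_force: 6.9
```

```bash
python3 red.py
```

```text
scene 24 [0.466 0.387 0.076] lean 0.48
```

Request:
servo_tool([
  [[0, -0.5, 0, 0], [0, 0, -1, 0], [0, 0, -1, 0], [0, 0, -1, 0], [0, 0, -1, 0]],
])

```text
t: 4.85
eef_pos: [0.4231, 0.3826, 0.2485]
ee_rot: [0.0, 0.628, 0.778, 0.0]
contact_force: [0.3, -0.5, -0.4]
opening: -0.0002
gripper_force: 0.0
```

Request:
servo_tool([
  [[-0.75, 0.25, 0, 0], [-1, 0.3, 0, 0], [0, 0, 0, 0], [0, 0, 0, 0], [0, 0, 0, 0]],
], grip=1, squeeze=40)

```text
t: 5.35
eef_pos: [0.4592, 0.3195, 0.2465]
ee_rot: [-0.0, 0.628, 0.778, 0.0]
contact_force: [-0.5, -0.6, -1.3]
opening: 0.0723
gripper_force: 0.0
```

```bash
python3 red.py;python3 - <<'E'
from h import *
im,d,K,D,T=look("wrist");P=cloud(d,K,D,T)
cv2.imwrite("pics/w2.png",im[...,::-1])
H,S,V=cv2.split(cv2.cvtColor(im,cv2.COLOR_RGB2HSV));Z=P[...,2]
m=(H>100)&(H<125)&(S>150)&(V>60)&(abs(P[...,1]-.33)<.06)
for lo,hi in[(.105,.12),(.06,.105)]:
    q=P[m&(Z>lo)&(Z<hi)]
    if len(q):print(len(q),cv2.minAreaRect((q[:,:2]*1000).astype(np.float32)),q[:,2].mean())
print(observe()["eef_pos"],observe()["opening"])
E
```

```text
scene 41 [0.464 0.39  0.076] lean 0.44
2925 ((457.3606872558594, 318.219482421875), (45.00741195678711, 54.140384674072266), 12.230515480041504) 0.10743944650514356
530 ((441.36212158203125, 328.8691711425781), (67.78907012939453, 29.48752212524414), 56.206703186035156) 0.09874922116467817
[0.45901021 0.31967687 0.24648154] 0.08519044906666307
```

View pics/w2.png

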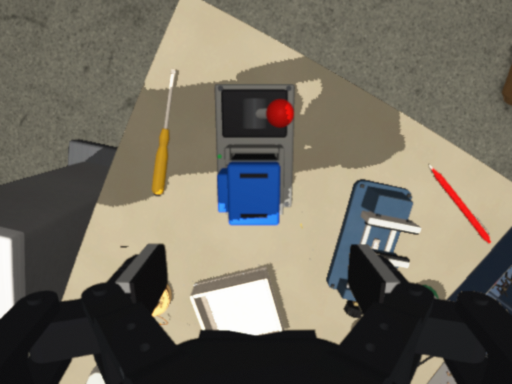

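The toggle now leans to the back (ball at (280,113)), and the pack top at (255,192) is still docked. Next I descend and squeeze.

Request:
servo_tool([
  [[-0.03, -0.05, 0, 0], [0, 0, 1, 0], [0, 0, 1, 0], [0, 0, 1, 0], [0, 0, 0.5, 0]],
])

```text
t: 6.0
eef_pos: [0.4562, 0.317, 0.1035]
ee_rot: [-0.001, 0.628, 0.779, -0.002]
contact_force: [0.4, -0.1, 0.5]
opening: 0.0851
gripper_force: 0.0
```

Request:
servo_tool([
  [[0, 0, 0.5, 0], [0, 0, 0.05, 0], [0, 0, 0, 0], [0, 0, 0, 0]],
])

```text
t: 6.4
eef_pos: [0.4582, 0.3177, 0.0857]
ee_rot: [0.0, 0.628, 0.778, 0.001]
contact_force: [-0.8, -1.1, 0.7]
opening: 0.0853
gripper_force: 0.0
```

Request:
servo_tool([
  [[0, 0, 0, 0], [0, 0, 0, 0], [0, 0, 0, 0], [0, 0, 0, 0], [0, 0, 0, 0]],
], grip=-1, squeeze=45)

```text
t: 6.9
eef_pos: [0.4579, 0.3175, 0.0853]
ee_rot: [0.0, 0.628, 0.778, 0.0]
contact_force: [-2.2, -0.5, 5.5]
opening: 0.0455
gripper_force: 47.8
```

Request:
servo_tool([
  [[0, 0, 0, 0], [0, 0, 0, 0], [0, 0, 0, 0]],
])

```text
t: 7.2
eef_pos: [0.4578, 0.3174, 0.0853]
ee_rot: [0.0, 0.628, 0.778, 0.0]
contact_force: [-0.9, 0.2, 6.5]
opening: 0.0453
gripper_force: 47.8
```

Request:
servo_tool([
  [[0, 0, -0.15, 0], [0, 0, -0.15, 0], [0, 0, -0.2, 0], [0, 0, -0.2, 0], [0, 0, 0, 0]],
])

```text
t: 7.7
eef_pos: [0.4578, 0.3174, 0.1137]
ee_rot: [0.0, 0.628, 0.778, 0.0]
contact_force: [-0.6, -1.2, -4.1]
opening: 0.0456
gripper_force: 47.5
```

Request:
servo_tool([
  [[0, 0, -0.5, 0], [0, 0, -0.7, 0], [0, 0, -0.7, 0], [0, 0, 0, 0], [0, 0, 0, 0]],
])

```text
t: 8.2
eef_pos: [0.4576, 0.3172, 0.188]
ee_rot: [0.0, 0.628, 0.778, -0.0]
contact_force: [-0.3, -0.4, -3.4]
opening: 0.0454
gripper_force: 48.0
```

Request:
servo_tool([
  [[-0.4, -0.04, 0, 0], [-0.7, -0.1, 0, 0], [-0.7, -0.1, 0, 0], [-0.7, -0.1, 0, 0], [-0.7, -0.1, 0, 0]],
])

```text
t: 8.7
eef_pos: [0.467, 0.1865, 0.1871]
ee_rot: [-0.001, 0.628, 0.778, -0.001]
contact_force: [-0.4, -0.4, -3.6]
opening: 0.0459
gripper_force: 47.9
```

Request:
servo_tool([
  [[-0.6, -0.1, 0, 0], [-0.5, 0, 0, 0], [-0.3, 0, 0, 0], [-0.1, 0, 0, 0], [0, 0, 0, -0.5]],
])

```text
t: 9.2
eef_pos: [0.4763, 0.1286, 0.1879]
ee_rot: [-0.0, 0.611, 0.792, -0.0]
contact_force: [0.4, -0.1, -3.5]
opening: 0.0454
gripper_force: 47.9
```

Request:
servo_tool([
  [[0, 0, 0, -0.8], [0, 0, 0, -0.8], [0, 0, 0, -0.9], [0, 0, 0, 0], [0, 0, 0, 0]],
])

```text
t: 9.7
eef_pos: [0.4762, 0.1294, 0.1882]
ee_rot: [-0.0, 0.522, 0.853, -0.0]
contact_force: [0.2, -0.3, -2.9]
opening: 0.0455
gripper_force: 47.9
```

```bash
python3 - <<'E'
from h import *
s=observe();print(s["eef_pos"],s["ee_rot"],s["opening"],s["contact_force"])
for n in["scene","wrist"]:
    im,d,K,D,T=look(n);P=cloud(d,K,D,T)
    if n=="scene":cv2.imwrite("pics/s2.png",cv2.resize(im[90:260,150:360,::-1],None,fx=3,fy=3))
    H,S,V=cv2.split(cv2.cvtColor(im,cv2.COLOR_RGB2HSV));X,Y,Z=np.moveaxis(P,-1,0)
    near=(abs(X-.476)<.08)&(abs(Y-.129)<.08)
    q=P[near&(S<60)&(Z>.024)&(Z<.04)];print(n,len(q),cv2.minAreaRect((q[:,:2]*1000).astype(np.float32)) if len(q) else 0)
    q=P[near&(d>0)&(Z>.06)];print("lowest body z",np.percentile(q[:,2],[0.5,2,5]).round(4) if len(q) else 0)
E
```

```text
[0.47619621 0.1293795  0.18821226] [-3.07781989e-04  5.21523206e-01  8.53237032e-01 -1.36450081e-04] 0.04546865694309739 [ 0.17962172 -0.31021406 -2.91822538]
scene 310 ((474.7816162109375, 129.4025421142578), (104.4461669921875, 103.85061645507812), 26.905471801757812)
lowest body z [0.1154 0.1238 0.138 ]
wrist 1240 ((470.6117248535156, 145.1088104248047), (100.46522521972656, 72.89080047607422), 27.09202766418457)
lowest body z [0.1283 0.1559 0.1847]
```

View pics/s2.png

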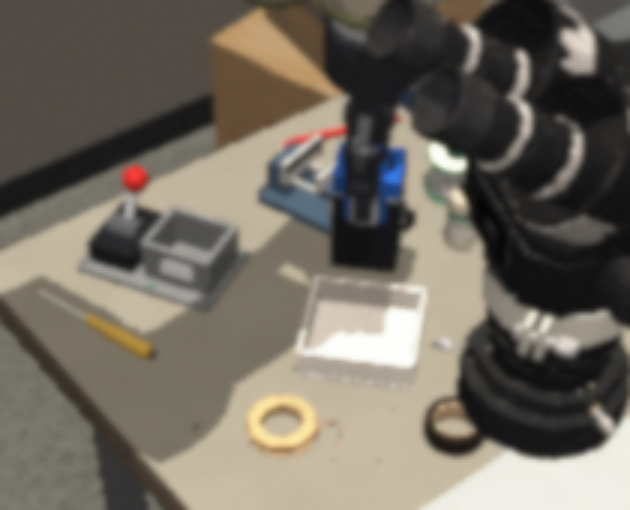

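The scene view shows the pack hanging upright in the gripper at (365,210) over the tray, with the bay empty and the toggle off at (135,180). Next I lower it.

Request:
servo_tool([
  [[0, 0, 0.7, 0], [0, 0, 0.7, 0], [0, 0, 0.6, 0], [0, 0, 0.4, 0], [0, 0, 0.1, 0]],
])

```text
t: 10.3
eef_pos: [0.4757, 0.129, 0.087]
ee_rot: [-0.001, 0.521, 0.853, -0.001]
contact_force: [0.2, -0.0, -3.1]
opening: 0.0455
gripper_force: 47.8
```

Request:
servo_tool([
  [[0, 0, 0.04, 0], [0, 0, 0.04, 0], [0, 0, 0.03, 0], [0, 0, 0, 0], [0, 0, 0, 0]],
])

```text
t: 10.8
eef_pos: [0.4766, 0.129, 0.0845]
ee_rot: [0.0, 0.521, 0.854, 0.0]
contact_force: [-0.8, 0.4, -2.9]
opening: 0.0455
gripper_force: 47.8
```

Request:
servo_tool([
  [[0, 0, 0.03, 0], [0, 0, 0.03, 0], [0, 0, 0, 0], [0, 0, 0, 0]],
])

```text
t: 11.2
eef_pos: [0.4764, 0.129, 0.0817]
ee_rot: [-0.0, 0.521, 0.854, -0.0]
contact_force: [0.5, -1.0, -3.8]
opening: 0.0456
gripper_force: 47.9
```

Request:
servo_tool([
  [[0, 0, 0.02, 0], [0, 0, 0, 0], [0, 0, 0, 0]],
])

```text
t: 11.5
eef_pos: [0.4765, 0.1291, 0.0813]
ee_rot: [0.0, 0.521, 0.854, 0.0]
contact_force: [-0.9, 0.0, 4.0]
opening: 0.0456
gripper_force: 48.4
```

Request:
servo_tool([
  [[0, 0, 0, 0], [0, 0, 0, 0], [0, 0, 0, 0]],
], squeeze=20)

```text
t: 11.8
eef_pos: [0.4765, 0.129, 0.0813]
ee_rot: [0.0, 0.521, 0.854, 0.0]
contact_force: [-1.6, 0.1, 5.0]
opening: 0.0457
gripper_force: 48.7
```

Request:
servo_tool([
  [[0, 0, 0, 0], [0, 0, 0, 0], [0, 0, 0, 0], [0, 0, 0, 0]],
], grip=0.45)

```text
t: 12.2
eef_pos: [0.4765, 0.129, 0.0809]
ee_rot: [0.0, 0.521, 0.854, 0.0]
contact_force: [0.2, 0.0, -0.4]
opening: 0.0619
gripper_force: 0.0
```

Request:
servo_tool([
  [[0, 0, 0, 0], [0, 0, 0, 0], [0, 0, 0, 0], [0, 0, 0, 0]],
], grip=1)

```text
t: 12.6
eef_pos: [0.4764, 0.129, 0.0809]
ee_rot: [0.0, 0.521, 0.854, 0.0]
contact_force: [-0.2, 0.2, -0.0]
opening: 0.0853
gripper_force: 0.0
```

Request:
servo_tool([
  [[0, 0, -0.3, 0], [0, 0, -0.8, 0], [0, 0, -1, 0], [0, 0, -1, 0], [0, 0, -1, 0]],
])

```text
t: 13.1
eef_pos: [0.476, 0.129, 0.2466]
ee_rot: [-0.0, 0.521, 0.854, -0.0]
contact_force: [0.3, 0.6, 0.3]
opening: 0.0854
gripper_force: 0.0
```

```bash
python3 red.py; python3 - <<'E'
from h import *
im,d,K,D,T=look("scene");P=cloud(d,K,D,T)
cv2.imwrite("pics/s3.png",cv2.resize(im[90:260,150:360,::-1],None,fx=3,fy=3))
H,S,V=cv2.split(cv2.cvtColor(im,cv2.COLOR_RGB2HSV));Z=P[...,2]
m=(H>100)&(H<125)&(S>150)&(V>60)&(abs(P[...,1]-.129)<.07)&(abs(P[...,0]-.476)<.07)
q=P[m];print(len(q),np.percentile(q[:,2],[50,90,99]))
q=q[q[:,2]>.099];print(cv2.minAreaRect((q[:,:2]*1000).astype(np.float32)),np.linalg.lstsq(np.c_[q[:,:2],np.ones(len(q))],q[:,2],rcond=None)[0] if len(q) else 0)
E
```

```text
top 94 [0.466 0.391 0.073] lean 0.51
scene 49 [0.465 0.391 0.076] lean 0.46
558 [0.09682371 0.1052285  0.1070352 ]
((475.53765869140625, 127.24473571777344), (57.40323257446289, 51.91503143310547), 26.98410415649414) [0.02040668 0.02292327 0.09115965]
```

View pics/s3.png

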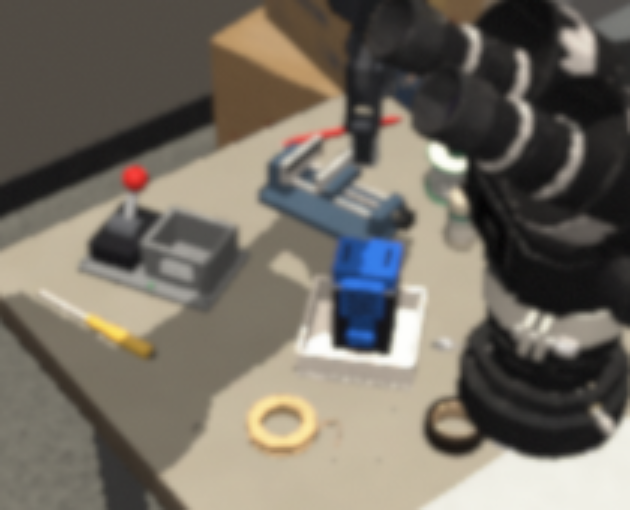

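The pack stands upright in the tray at (365,295), the toggle is off at (135,180), the bystanders haven't moved and the gripper is clear.

```bash
python3 -c "
from cell import *
print(sign_off())"
```

```text
the job is handed in; nothing more can be done
None
```

I pushed the charger's toggle to off, released and lifted out the pack, and stood it upright on the tray floor; the last camera view showed the tapes and screwdriver where they were, and I handed the job in at about 13 s (no verdict was returned).

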